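# Hook the lid onto the food warmer

## Task

Close the steel food warmer with the long rectangular lid: hook one short edge of the lid under the warmer's overhanging lip, then rotate the other end down so that the lid lies flat and fully home on the ledge inside the raised rim, and let go. Leave the small lid where it is.

Things in the scene. Friction and masses are not known exactly. Their poses are not given: they have to be found in the camera images.
- long_lid_bar (a point): Centre of the wooden grip bar (18 mm thick in x, 90 long in y, 24 high) of the long lid: a flat steel plate 190 (x) by 150 (y) by 6 mm, 0.3 to 0.5 kg, on the table. The bar crosses its middle on two posts, 30 mm clear of the plate; this point is 48 mm above the plate's underside. Balanced, same either way round: either 150 mm edge may be hooked. z: up from the plate.
- warmer_seat (a point): Seat centre of the food warmer, a fixed steel box 230 (x) by 190 mm (y). Seat: level ledge 100 mm above the table, 30 to 40 mm wide round an open well, in a recess 214 (x) by 174 mm (y) whose walls stand 20 mm above it; lip at the -x end, nearest the robot. Lid home: flat on the ledge, one edge under the lip, bar centre 48 mm above this point, within 12 mm in x, y. z up.
- warmer_lip (a point): Middle of the underside of the lip's free edge, 71 mm to -x of the seat centre, 24 mm above the seat. Same axes as the seat. The lip is a plate 5 mm thick, full width, overhanging the recess by 36 mm (to the wall at -x). The lid cannot go in level: tilt it about 15 degrees, lip-side edge low, bring that edge down past the lip, push it under (to -x) by 24 mm, lower the other end.
- small_lid_bar (a point): Centre of the bar of the small lid, a bystander that does not fit: a like steel plate with a wooden bar, but only 120 by 110 mm, bar 70 mm long, lying flat on the table, this point 48 mm above the table. To be left where it is.
There are look-alikes about, which are no part of the job. What is shaped like the part that bears long_lid_bar but yellow is not meant.

How it is judged:
By the outcome, as a careful person would: the job done as asked, in the order asked, and still so for the second after the job is handed in, with the robot touching nothing.
It also fails if it takes over 42 s, if anything falls off the work surface, if the arm or the gripper's body presses on something with over 40 N, if the wrist force passes 120 N, or if a joint passes its speed limit or range.

## Robot

A 6-joint arm with a two-finger parallel gripper is mounted at the origin on the work surface. World frame = base frame: x ahead of the robot, y to its left, z up, the work surface at z = 0. Lengths are in m, angles in degrees, forces in N, time in s.
With the tool pointing down it reaches from about 0.3 to 0.75 m from the base axis. Payload 8.5 kg.
Tool frame: the origin (TCP) lies midway between the tips of the shut fingers; the grasp point (between the pads) lies 19 mm behind it (env.tcp_to_grasp is the z of the grasp point in the tool frame, in m); z points along the fingers, y is the line along which they close (so a half turn about z gives the same grasp; the last joint's range is limited). The gripper opens to 85 mm and grips with 20 to 120 N. Pads are 22 mm wide; open, the fingers measure 114 mm over their backs; the gripper's body (76 mm by 85 mm) begins 54 mm behind the grasp point. The pads swing forward as they close: fully open they stand 13 mm farther back than shut.
Start: joints at [-80.231, 21.807, 74.336, -0, 83.858, -12.336], TCP at [0.207, -0.51, 0.231] pointing down, gripper open.
Joint ranges: [-178.18, 178.18], [-50.72, 133.34], [12.68, 142.11], [-81.47, 261.47], [9.98, 163.14], [-165.26, 165.26]. Speed limits (degrees/s): [136.94, 136.94, 180, 180, 180, 180].

## Interface

Orientations are given as a 3x3 rotation matrix whose columns are the frame's x, y, z axes.
In Python, from rig import env, imaging, job, models gives the robot as it stands. The module is installed in compiled form; this text tells all that it offers.
- The arm moves only by the tool jog_arm, never from a script. Its argument "plan" is text: rows parted by semicolons, each of 7 numbers parted by spaces: the turn, a rotation vector about the tool's x, y, z in degrees, then the shift along the tool's x, y, z in cm, then the closure in counts, from 0 (fully open) to 255 (shut). In form: rx ry rz x y z claw; .... A call has 1 to 10 rows; each row shifts and turns the commanded pose from where the row before left it, along the tool's axes as they then stand; what a row does not reach is not made up. A row lasts 1/12 s, in which the tool goes at most 41.7 mm and 7.16 degrees, less where a joint would pass 70% of its speed; a pose out of reach is approached as far as the arm can. A call with a gripper value outside its range is refused whole. The fingers move at their own pace and stop on an object; "grip_force" is the grip in N (left out, the last holds). Time passes only in rows, so rows that do not move let the fingers close. It gives the time, the measured TCP pose, the force, the opening and the grip force at its end, in the units of the state.
- env.observe(): the state, without advancing time (a new reading comes with each control period).
- imaging.get_image(name): name is "scene" or "top"; returns a dict with "pixels" (384x512x3 uint8, red, green, blue), "depth" (384x512 float32, m along the optical axis (not along the pixel's ray), 0 where there is no reading), "fov_y" (degrees; the focal length in pixels is half the picture's height over the tangent of half this angle, whatever the lens; pixels are square), "cx", "cy" (the principal point, pixels), "world_from_camera" (4x4, takes a point from camera to world coordinates). Camera axes: x right, y down, z forward; pixel columns grow to the right and rows downward; lengths in m; the calibration is good to about 2 mm. A picture is of the moment at which its call begins.
- job.close_job(): hands the job in; it is judged then, once.
Trained networks look in the newest picture that a camera, given by its name, has taken for a name from the list of things; names that differ only in an ending like _2 or _b are one class to them, and where a whole thing is asked for, a point or a joint stands for the part that bears it (a point fixed in the world has none). Each returns a list of dicts, best first, with "confidence" (0 to 1); they miss things now and then, are a little off and sometimes report something else, mostly with a low value. They report only what shows in the picture. A call takes as long as a camera call. They do not tell look-alikes from the thing itself.
- models.outline_of(camera, query): "region" (384x512 bool, what is visible of it) and "bbox" ([centre column, centre row, width, height] in pixels, round what is visible of it).
- models.tip_of(camera, query): "at" ([column, row] in pixels: a listed point, or the origin of a listed thing).
The state is a dict: "time_s": time; "q": joint angles; "qvel": joint speeds; "joint_efforts": joint torques, N m; "position": TCP position; "tool_rot": TCP orientation; "ft_force": force on the tool from outside, world axes, zero at the start; "wrist_torque": the same for the moment, N m; "grip_width": finger opening in m; "gripper_force": force on a finger pad.
Only numpy, scipy, OpenCV 4.12 (cv2) and the standard library are available. Lean on these libraries where they do the work, as an engineer would, in place of code of your own. Each camera call takes 0.05 s, during which the arm holds its last target. There are 200 camera calls.

## Working session

There is one attempt and no reset: what is moved stays moved. The work goes in short steps, Python scripts to look and compute and a tool call to move; the robot and the scene stay as the last step left them, time stands still between calls to the robot, and variables do not carry over. Pictures are saved under pics/ and viewed, at most 10 in all, crops included, and the job is handed in when it is done.

Besides the shell and the picture viewer there is one more tool, called after "Call:" as name(argument=value, ...) on one line, values as JSON. jog_arm: Moves the arm, as the interface text tells. Its arguments: {"type":"object","properties":{"plan":{"type":"string"},"grip_force":{"type":"number"}},"required":["plan"]}

```bash
mkdir -p pics; cat > h.py <<'E'
import numpy as np, cv2
from rig import env, imaging, job, models
def cam(n):
    im=imaging.get_image(n); im['f']=192/np.tan(np.radians(im['fov_y']/2)); return im
def pts(im):
    v,u=np.mgrid[0:384,0:512]; d=im['depth']
    P=np.stack([(u-im['cx'])*d/im['f'],(v-im['cy'])*d/im['f'],d],-1)
    T=np.array(im['world_from_camera']); return P@T[:3,:3].T+T[:3,3]
def at(im,W,uv,r=2):
    c,w=int(round(uv[0])),int(round(uv[1])); p=W[w-r:w+r+1,c-r:c+r+1].reshape(-1,3)
    return np.median(p,0)
E
python3 - <<'E'
from h import *
ims=[]
for n in('scene','top'):
    im=cam(n); W=pts(im); ims.append(im['pixels'])
    print(n,im['fov_y'],np.round(im['world_from_camera'],2).tolist())
    for q in('long_lid_bar','warmer_seat','warmer_lip','small_lid_bar'):
        for r in models.tip_of(n,q): print(q,round(r['confidence'],2),np.round(r['at'],1),np.round(at(im,W,r['at']),3))
        
    cv2.imwrite(f'pics/{n}0.png',cv2.resize(im['pixels'][...,::-1],(800,600)))
s=env.observe(); print(s['tool_rot'],s['position'],env.tcp_to_grasp,s['time_s'])
E
```

```text
scene 52.15451927013634 [[0.49, 0.69, -0.53, 0.92], [0.87, -0.4, 0.29, -0.26], [-0.01, -0.6, -0.8, 0.82], [0.0, 0.0, 0.0, 1.0]]
long_lid_bar 0.88 [330.  123.6] [0.282 0.322 0.04 ]
long_lid_bar 0.79 [380.7 186. ] [0.541 0.287 0.059]
warmer_seat 0.96 [278.  240.2] [ 0.534 -0.004  0.032]
warmer_lip 0.69 [264.2 208.9] [ 0.484 -0.013  0.099]
small_lid_bar 0.93 [164.6 299.7] [ 0.55  -0.283  0.055]
top 49.58485832667233 [[-0.11, -0.97, 0.21, 0.18], [-0.99, 0.11, -0.02, 0.01], [-0.0, -0.21, -0.98, 1.26], [0.0, 0.0, 0.0, 1.0]]
long_lid_bar 0.85 [141.6 256.3] [0.275 0.328 0.059]
long_lid_bar 0.76 [145.6 170.9] [0.524 0.302 0.058]
warmer_seat 0.95 [250.1 143.9] [ 0.579 -0.018  0.032]
warmer_lip 0.76 [251.2 162.6] [ 0.519 -0.014  0.036]
small_lid_bar 0.57 [340.4 148.2] [ 0.532 -0.289  0.048]
[[ 9.26496926e-01  3.76302334e-01 -2.07783087e-05]
 [ 3.76302333e-01 -9.26496926e-01 -3.17617854e-05]
 [-3.12030731e-05  2.16082705e-05 -9.99999999e-01]] [ 0.20695658 -0.50955471  0.2313341 ] -0.0187 0.5
```

View pics/scene0.png

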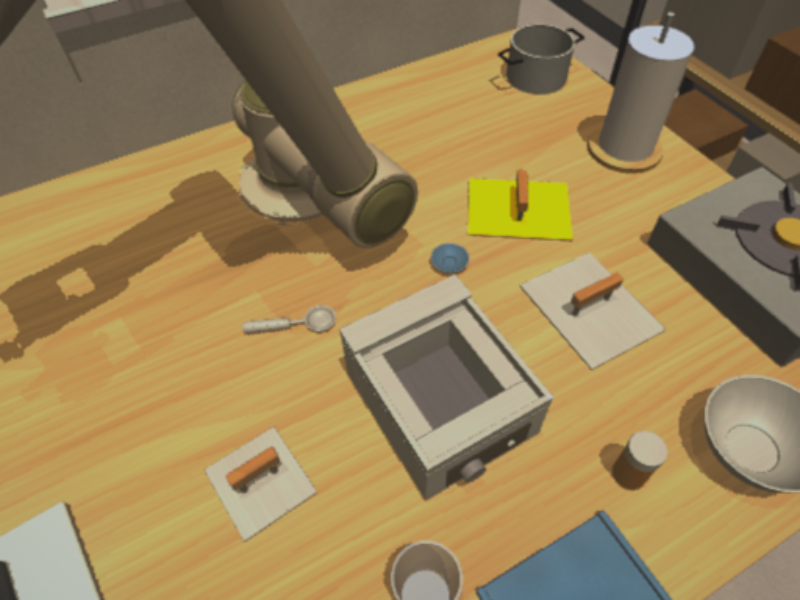

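View pics/top0.png

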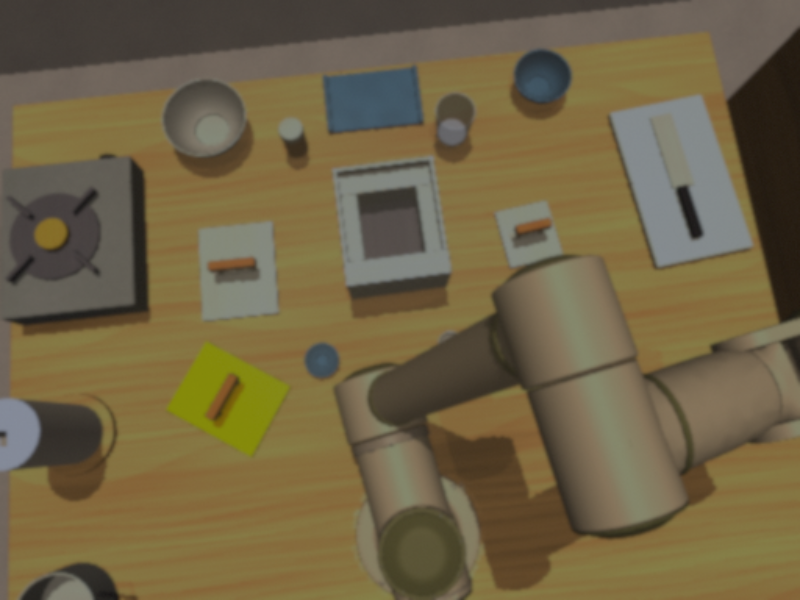

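Candidates for the long lid, in scene pixels at 800x600: the steel plate with a bar at (597,290), the yellow look-alike at (520,190), and the small lid at (252,468). I choose the steel one at (597,290), which is about (232,265) in top. Next I measure it and check it in a crop.

```bash
cat > m.py <<'E'
from h import *
def rect(p): 
    r=cv2.minAreaRect((p[:,:2]*1000).astype(np.float32)); return np.round(r[0],1),np.round(r[1],1),round(r[2],1),len(p)
def big(m):
    n,l,s,_=cv2.connectedComponentsWithStats(m.astype(np.uint8)); return l==1+np.argmax(s[1:,4])
E
python3 - <<'E'
from m import *
for n in('scene','top'):
    im=cam(n); W=pts(im); hsv=cv2.cvtColor(im['pixels'],cv2.COLOR_RGB2HSV)
    X,Y,Z=W[...,0],W[...,1],W[...,2]; ok=im['depth']>0
    print(n,'table z',np.median(Z[ok&(abs(X-.4)<.05)&(abs(Y-.1)<.03)]))
    box=ok&(X>.38)&(X<.72)&(Y>.17)&(Y<.42)
    bar=big(box&(Z>.035)&(Z<.09)); print('bar',rect(W[bar]),'ztop',np.percentile(Z[bar],[50,95]))
    pl=big(box&(hsv[...,1]<70)&(Z<.035)); print('plate',rect(W[pl]),np.median(Z[pl]))
    wb=ok&(X>.35)&(X<.8)&(abs(Y)<.2)
    w=big(wb&(Z>.075)&(Z<.16)); print('warmer',rect(W[w]))
    rim=big(wb&(Z>.112)&(Z<.16)); print('rim',rect(W[rim]),np.median(Z[rim]))
    lip=big(wb&(Z>.122)&(Z<.16)); print('lip',rect(W[lip]),np.median(Z[lip]))
    led=big(wb&(Z>.09)&(Z<.11)); print('ledge',rect(W[led]),np.median(Z[led]))
    for q in('long_lid_bar','warmer_seat'):
        for r in models.outline_of(n,q): print(q,round(r['confidence'],2),np.round(r['bbox']),rect(W[r['region']&ok]))
    if n=='scene': cv2.imwrite('pics/crop1.png',cv2.resize(im['pixels'][110:260,300:440,::-1],None,fx=3.8,fy=3.8))
E
```

```text
scene table z -0.0001510967365869198
bar (array([535.6, 294.6]), array([91. , 19.5]), 89.8, 337) ztop [0.05752791 0.06095268]
plate (array([534.3, 298.7]), array([156.5, 190.9]), 89.7, 3098) 0.005190693293506299
warmer (array([566. , -14.5]), array([234.9, 192. ]), 1.0, 7659)
rim (array([564.5, -14.5]), array([232., 192.]), 1.0, 2736) 0.1261795974150851
lip (array([471.8, -17.1]), array([ 46.5, 189.7]), 1.0, 1483) 0.12810880197316477
ledge (array([571.7, -11.5]), array([188. , 171.4]), 1.1, 3574) 0.09920696949486107
long_lid_bar 0.97 [332. 131.  68.  46.] (array([272.8, 337.3]), array([193.1, 187.9]), 55.0, 2495)
long_lid_bar 0.58 [379. 199.  93.  72.] (array([532. , 298.1]), array([157.3, 195.6]), 89.4, 3499)
warmer_seat 0.64 [283. 249. 142. 139.] (array([572.8,  14.9]), array([247.5, 250.4]), 1.2, 11310)
top table z 0.00024714012761772874
bar (array([530.4, 295.8]), array([90.4, 18.9]), 88.5, 229) ztop [0.05857098 0.06331241]
plate (array([532.9, 295.3]), array([151.4, 194. ]), 89.4, 2644) 0.005732417386198452
warmer (array([561.6, -14.4]), array([232.4, 190.2]), 1.1, 3766)
rim (array([561.6, -14.4]), array([232.4, 190.2]), 1.1, 1677) 0.12691800205583448
lip (array([471.6, -16.2]), array([ 52.2, 189.6]), 2.0, 1063) 0.12866894588564737
ledge (array([584.8, -14.1]), array([173.4, 174.7]), 1.0, 1795) 0.09976532426668272
long_lid_bar 0.93 [149. 256.  80.  71.] (array([283.1, 331.4]), array([195.4, 152.9]), 56.5, 3268)
long_lid_bar 0.65 [153. 177.  50.  66.] (array([532., 297.]), array([198.8, 156.6]), 0.8, 2949)
warmer_seat 0.98 [252. 145.  75.  92.] (array([585.8, -17.7]), array([281.3, 211.3]), 1.0, 5539)
```

View pics/crop1.png

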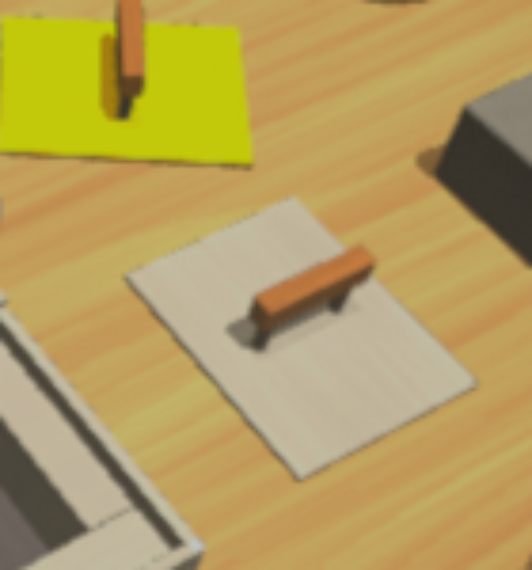

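The crop shows the steel plate with a brown bar at (312,285), separate from the yellow one at (130,60). It measures 190x151 mm with a 91x19 mm bar, so it is the long lid, at (0.533, 0.296) with yaw about -0.6°. The warmer seat is at (0.563, -0.0145) with yaw +1° and its ledge at 0.100. First I turn the tool so the fingers close along x.

Call:
jog_arm(plan="0 0 -6.73 0 0 0 0;0 0 -6.73 0 0 0 0;0 0 -6.73 0 0 0 0;0 0 -6.73 0 0 0 0;0 0 -6.73 0 0 0 0;0 0 -6.73 0 0 0 0;0 0 -6.73 0 0 0 0;0 0 -6.73 0 0 0 0;0 0 -6.73 0 0 0 0;0 0 -6.73 0 0 0 0", grip_force=80)

```text
time_s: 1.63
position: [0.207, -0.5096, 0.2313]
tool_rot: [[0.005, 1.0, -0.0], [1.0, -0.005, -0.0], [-0.0, -0.0, -1.0]]
ft_force: [0.1, -0.2, 0.7]
grip_width: 0.0852
gripper_force: 0.0
```

Call:
jog_arm(plan="0 0 0 3.66 1.48 0 0;0 0 0 3.66 1.48 0 0;0 0 0 3.66 1.48 0 0;0 0 0 3.66 1.48 0 0;0 0 0 3.66 1.48 0 0;0 0 0 3.66 1.48 0 0;0 0 0 3.66 1.48 0 0;0 0 0 3.66 1.48 0 0;0 0 0 3.66 1.48 0 0;0 0 0 3.66 1.48 0 0")

```text
time_s: 2.47
position: [0.359, -0.1433, 0.2316]
tool_rot: [[0.011, 1.0, 0.001], [1.0, -0.011, -0.0], [-0.0, 0.001, -1.0]]
ft_force: [0.5, -1.5, -0.4]
grip_width: 0.0855
gripper_force: 0.0
```

Call:
jog_arm(plan="0 0 0 3.66 1.45 0 0;0 0 0 3.66 1.45 0 0;0 0 0 3.66 1.45 0 0;0 0 0 3.66 1.45 0 0;0 0 0 3.66 1.45 0 0;0 0 0 3.66 1.45 0 0;0 0 0 3.66 1.45 0 0;0 0 0 3.66 1.45 0 0;0 0 0 3.66 1.45 0 0;0 0 0 3.66 1.45 0 0")

```text
time_s: 3.3
position: [0.5078, 0.2216, 0.2314]
tool_rot: [[0.01, 1.0, 0.0], [1.0, -0.01, 0.0], [0.0, 0.0, -1.0]]
ft_force: [0.8, -1.2, 1.3]
grip_width: 0.0855
gripper_force: 0.0
```

Call:
jog_arm(plan="0 0 0 3.6 1.4 1 0;0 0 0 3.6 1.4 2 0;0 0 0 0 0 3 0;0 0 0 0 0 3 0;0 0 0 0 0 0 0;0 0 0 0 0 0 0")

```text
time_s: 3.8
position: [0.5354, 0.2894, 0.1417]
tool_rot: [[0.01, 1.0, -0.002], [1.0, -0.01, -0.001], [-0.001, -0.002, -1.0]]
ft_force: [-0.3, 0.1, 1.1]
grip_width: 0.0853
gripper_force: 0.0
```

```bash
python3 - <<'E'
from m import *
s=env.observe(); print(s['position'],np.round(s['tool_rot'],3).tolist(),np.round(s['q'],1))
im=cam('scene'); W=pts(im); X,Y,Z=np.moveaxis(W,-1,0); hsv=cv2.cvtColor(im['pixels'],cv2.COLOR_RGB2HSV)
bar=big((X>.45)&(X<.62)&(Y>.2)&(Y<.4)&(Z>.03)&(Z<.07)&(hsv[...,1]>130)); print(rect(W[bar]))
cv2.imwrite('pics/c2.png',cv2.resize(im['pixels'][60:260,250:450,::-1],(600,600)))
E
```

```text
[0.53535512 0.2894118  0.14171258] [[0.01, 1.0, -0.002], [1.0, -0.01, -0.001], [-0.001, -0.002, -1.0]] [17.3 31.9 72.5 -0.  75.7 17.9]
(array([535.6, 295.2]), array([17.4, 90.7]), 0.0, 268)
```

View pics/c2.png

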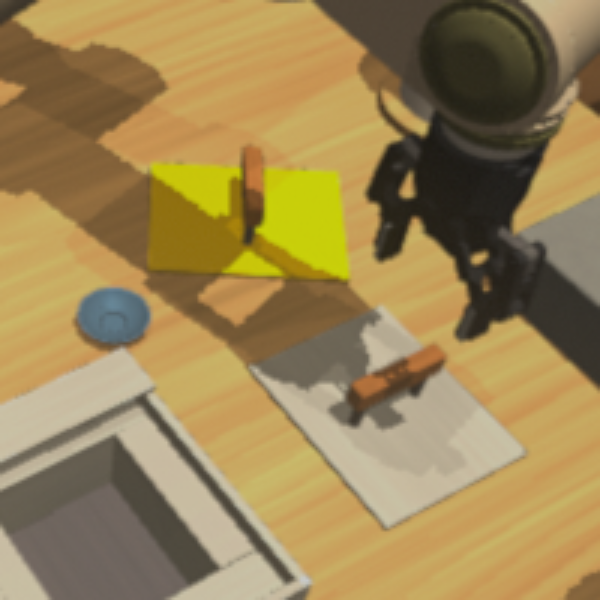

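The open fingers sit above and either side of the bar, which is at (400,375) in the crop and (0.534, 0.295) in the world. I go down and grip.

Call:
jog_arm(plan="0 0 0 0.6 -0.2 2.2 0;0 0 0 0 0 3 0;0 0 0 0 0 3 0;0 0 0 0 0 2 0;0 0 0 0 0 1 0;0 0 0 0 0 0 0;0 0 0 0 0 0 0")

```text
time_s: 4.43
position: [0.5349, 0.2957, 0.0321]
tool_rot: [[0.011, 1.0, 0.003], [1.0, -0.011, 0.001], [0.001, 0.003, -1.0]]
ft_force: [0.3, 0.0, -0.3]
grip_width: 0.0852
gripper_force: 0.0
```

Call:
jog_arm(plan="0 0 0 0 0 0 255;0 0 0 0 0 0 255;0 0 0 0 0 0 255;0 0 0 0 0 0 255;0 0 0 0 0 0 255;0 0 0 0 0 0 255;0 0 0 0 0 0 255;0 0 0 0 0 0 255;0 0 0 0 0 0 255;0 0 0 0 0 0 255", grip_force=90)

```text
time_s: 5.27
position: [0.5339, 0.2957, 0.0307]
tool_rot: [[0.01, 1.0, 0.001], [1.0, -0.01, 0.0], [0.0, 0.001, -1.0]]
ft_force: [-0.7, 0.3, 4.7]
grip_width: 0.0167
gripper_force: 89.6
```

Call:
jog_arm(plan="0 0 0 0 0 -0.5 255;0 0 0 0 0 -1.5 255;0 0 0 0 0 -3 255;0 0 0 0 0 -4 255;0 0 0 0 0 -4 255;0 0 0 0 0 -3 255;0 0 0 0 0 -1.5 255;0 0 0 0 0 -0.5 255;0 0 0 0 0 0 255")

```text
time_s: 6.02
position: [0.5337, 0.2956, 0.2106]
tool_rot: [[0.01, 1.0, 0.001], [1.0, -0.01, 0.0], [0.0, 0.001, -1.0]]
ft_force: [-0.2, -0.1, -2.2]
grip_width: 0.0167
gripper_force: 88.5
```

```bash
cat > lid.py <<'E'
from m import *
def lid(n='scene',lo=.1):
    s=env.observe(); R=np.array(s['tool_rot']); p=np.array(s['position'])
    im=cam(n); W=pts(im); L=(W-p)@R; hsv=cv2.cvtColor(im['pixels'],cv2.COLOR_RGB2HSV)
    m=big((abs(L[...,0])<.12)&(abs(L[...,1])<.14)&(L[...,2]>.010)&(L[...,2]<.045)&(W[...,2]>lo)&(hsv[...,1]<75)&(im['depth']>0))
    A=L[m]; c=np.linalg.lstsq(np.c_[A[:,:2],np.ones(len(A))],A[:,2],rcond=None)[0]
    print('lid in tool:',rect(A),'plane top z',np.round(c[2]*1000,1),'slopes deg',np.round(np.degrees(c[:2]),1))
    print(s['time_s'],np.round(p,4),np.round(R,3).tolist(),np.round(s['q'],1),np.round(s['ft_force'],1)); return im
E
python3 -c "
from lid import *
im=lid(); lid('top')
cv2.imwrite('pics/c3.png',cv2.resize(im['pixels'][60:260,250:450,::-1],(600,600)))"
```

```text
lid in tool: (array([-0.2,  1.5]), array([190.5, 151.9]), 89.4, 3605) plane top z 25.4 slopes deg [0. 0.]
6.0167 [0.5337 0.2956 0.2106] [[0.01, 1.0, 0.001], [1.0, -0.01, 0.0], [0.0, 0.001, -1.0]] [17.9 28.7 66.3  0.  85.  18.5] [-0.2 -0.1 -2.2]
lid in tool: (array([-39.5,  -1.2]), array([191.3,  72.2]), 89.3, 1311) plane top z 25.1 slopes deg [0.1 0.2]
6.0667 [0.5333 0.2954 0.2091] [[0.01, 1.0, -0.002], [1.0, -0.01, -0.001], [-0.001, -0.002, -1.0]] [17.9 28.8 66.4  0.  84.9 18.5] [ 0.   0.3 -2.9]
```

View pics/c3.png

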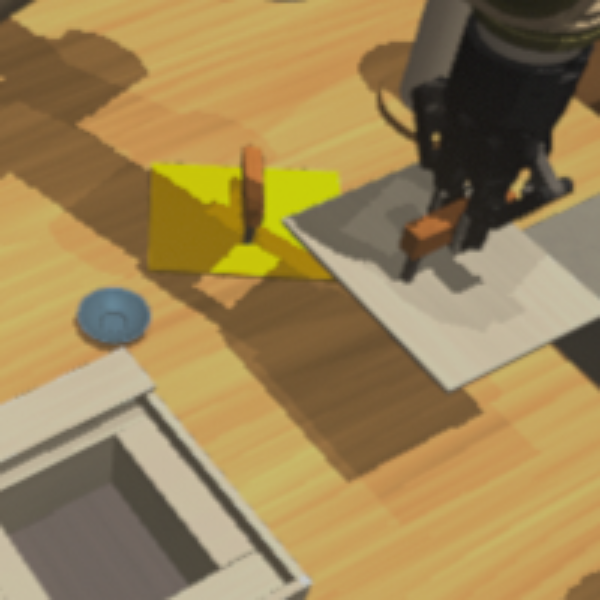

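The crop shows the lid held level and square, with the bar at (440,225). In the tool frame its underside is 31 mm ahead of the TCP and it is centred. I carry it over the warmer, set the yaw and tilt it 15° with the -x edge low.

Call:
jog_arm(plan="0 0 -0.1 -1.5 0.3 -0.05 255;0 0 -0.1 -3.5 0.7 -0.05 255;0 0 -0.1 -3.6 0.7 -0.05 255;0 0 -0.1 -3.7 0.7 -0.05 255;0 0 -0.1 -3.7 0.7 -0.05 255;0 0 -0.1 -3.7 0.7 -0.05 255;0 0 -0.1 -3.6 0.7 -0.05 255;0 0 -0.1 -3.5 0.7 -0.05 255;0 0 -0.1 -2.8 0.6 -0.05 255;0 0 -0.1 -1.3 0.4 -0.05 255")

```text
time_s: 6.95
position: [0.5947, -0.0171, 0.213]
tool_rot: [[-0.004, 1.0, -0.004], [1.0, 0.004, -0.0], [-0.0, -0.004, -1.0]]
ft_force: [-0.7, -0.9, -3.8]
grip_width: 0.0164
gripper_force: 88.3
```

Call:
jog_arm(plan="-2.5 0 0 0 0 0 255;-2.5 0 0 0 0 0 255;-2.5 0 0 0 0 0 255;-2.5 0 0 0 0 0 255;-2.5 0 0 0 0 0 255;-2.5 0 0 0 0 0 255;0 0 0 0 0 0 255;0 0 0 0 0 0 255")

```text
time_s: 7.62
position: [0.5942, -0.0131, 0.2141]
tool_rot: [[-0.007, 0.967, 0.255], [1.0, 0.007, 0.003], [0.001, 0.255, -0.967]]
ft_force: [-0.3, 0.4, -2.2]
grip_width: 0.0168
gripper_force: 88.5
```

```bash
python3 -c "
from lid import *
im=lid(lo=.14)
cv2.imwrite('pics/c4.png',cv2.resize(im['pixels'][100:340,180:420,::-1],(600,600)))
im=lid('top',lo=.14)
W=pts(im);X,Y,Z=np.moveaxis(W,-1,0)
l=big((X>.42)&(X<.52)&(abs(Y+.015)<.08)&(Z>.122)&(Z<.136)); print('lip x',np.percentile(X[l],[2,50,98]))"
```

```text
lid in tool: (array([0.4, 0.7]), array([192.6, 150.4]), 89.9, 4817) plane top z 25.5 slopes deg [-0.1  0.1]
7.6167 [ 0.5942 -0.0131  0.2141] [[-0.007, 0.967, 0.255], [1.0, 0.007, 0.003], [0.001, 0.255, -0.967]] [-14.3  20.8  80.3   4.2  64.6 -16.1] [-0.3  0.4 -2.2]
lid in tool: (array([ 36.1, -14. ]), array([50.7, 20. ]), 13.8, 112) plane top z 24.5 slopes deg [0.7 1.7]
7.6667 [ 0.5947 -0.0132  0.2144] [[-0.007, 0.967, 0.256], [1.0, 0.007, 0.002], [0.001, 0.256, -0.967]] [-14.3  20.9  80.2   4.2  64.6 -16.1] [ 0.8  0.8 -2.9]
lip x [0.44787641 0.4641847  0.49063487]
```

View pics/c4.png

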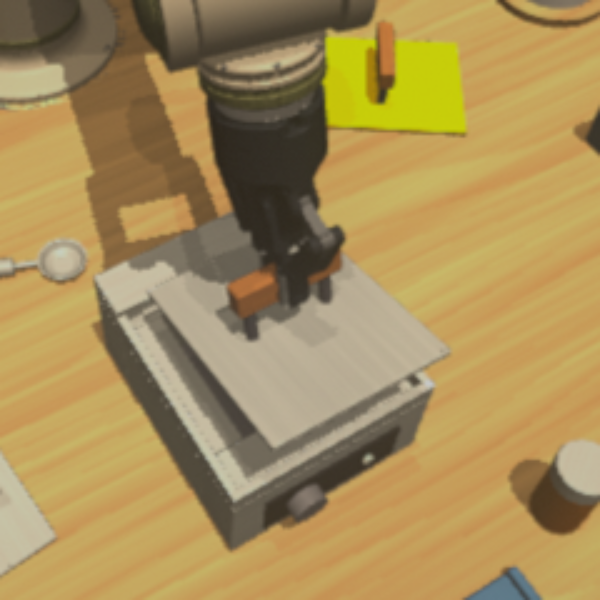

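The crop shows the lid tilted over the warmer, with its low edge near (165,290) inside the lip's free edge. The lip edge measures x=0.491 and the lid's low edge 0.511. I lower it past the lip.

Call:
jog_arm(plan="0 0 0 0 -0.38 0.85 255;0 0 0 0 -0.38 0.85 255;0 0 0 0 -0.38 0.85 255;0 0 0 0 -0.38 0.85 255;0 0 0 0 -0.38 0.85 255;0 0 0 0 -0.38 0.85 255;0 0 0 0 0 0 255;0 0 0 0 0 0 255")

```text
time_s: 8.38
position: [0.5863, -0.0136, 0.1597]
tool_rot: [[-0.007, 0.966, 0.257], [1.0, 0.007, 0.002], [0.0, 0.257, -0.966]]
ft_force: [-0.1, 0.2, -3.0]
grip_width: 0.0167
gripper_force: 88.3
```

Call:
jog_arm(plan="0 0 0 0 -0.5 -0.13 255;0 0 0 0 -0.5 -0.13 255;0 0 0 0 -0.5 -0.13 255;0 0 0 0 -0.5 -0.13 255;0 0 0 0 -0.5 -0.13 255;0 0 0 0 -0.5 -0.13 255;0 0 0 0 -0.5 -0.13 255;0 0 0 0 0 0 255;0 0 0 0 0 0 255")

```text
time_s: 9.13
position: [0.5498, -0.0139, 0.1599]
tool_rot: [[-0.007, 0.966, 0.259], [1.0, 0.007, 0.002], [-0.0, 0.259, -0.966]]
ft_force: [-0.1, 0.1, -3.0]
grip_width: 0.0169
gripper_force: 88.6
```

Call:
jog_arm(plan="2.5 0 0 0 0.12 0.46 255;2.5 0 0 0 0.13 0.46 255;2.5 0 0 0 0.12 0.46 255;2.5 0 0 0 0.13 0.46 255;0 0 0 0 0 0 255")

```text
time_s: 9.55
position: [0.5596, -0.014, 0.1419]
tool_rot: [[-0.007, 0.996, 0.086], [1.0, 0.007, 0.001], [0.0, 0.086, -0.996]]
ft_force: [-0.1, -0.4, -2.9]
grip_width: 0.0164
gripper_force: 88.5
```

Call:
jog_arm(plan="2.5 0 0 0 0.14 0.46 255;2.5 0 0 0 0.13 0.46 255;0 0 0 0 0 0 255;0 0 0 0 0 0 255")

```text
time_s: 9.88
position: [0.5619, -0.0138, 0.1335]
tool_rot: [[-0.007, 1.0, 0.002], [1.0, 0.007, 0.0], [0.0, 0.002, -1.0]]
ft_force: [-0.8, 1.0, -2.4]
grip_width: 0.0169
gripper_force: 88.6
```

```bash
python3 -c "
from lid import *
im=lid(lo=.1)
cv2.imwrite('pics/c5.png',cv2.resize(im['pixels'][100:340,180:420,::-1],(600,600)))"
```

```text
lid in tool: (array([-1. ,  7.8]), array([221.5, 191.1]), 89.3, 5970) plane top z 24.4 slopes deg [ 0.2 -0.9]
9.8833 [ 0.5619 -0.0138  0.1335] [[-0.007, 1.0, 0.002], [1.0, 0.007, 0.0], [0.0, 0.002, -1.0]] [-13.5  28.   81.3   0.   70.6 -13.9] [-0.8  1.  -2.4]
```

View pics/c5.png

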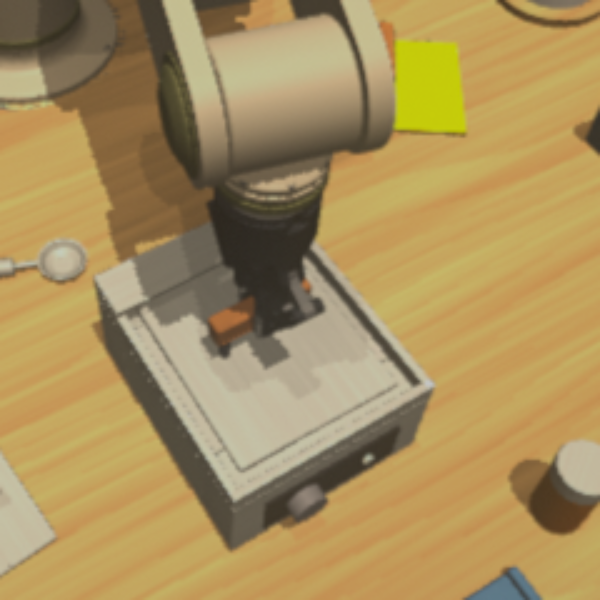

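The crop shows the lid level inside the rim. Its low edge is under the lip at about (150,300) and its far edge is inside the wall at about (320,420), roughly 2 mm above the ledge. I lower it to contact.

Call:
jog_arm(plan="0 0 0 0 0 0.1 255;0 0 0 0 0 0.1 255;0 0 0 0 0 0.05 255;0 0 0 0 0 0 255;0 0 0 0 0 0 255")

```text
time_s: 10.35
position: [0.5617, -0.0138, 0.1313]
tool_rot: [[-0.007, 1.0, 0.0], [1.0, 0.007, -0.0], [-0.0, 0.0, -1.0]]
ft_force: [-0.3, -0.7, -2.3]
grip_width: 0.0168
gripper_force: 88.6
```

Call:
jog_arm(plan="0 0 0 0 0 0.05 255;0 0 0 0 0 0.05 255;0 0 0 0 0 0.05 255;0 0 0 0 0 0 255")

```text
time_s: 10.68
position: [0.5617, -0.0138, 0.1307]
tool_rot: [[-0.007, 1.0, 0.001], [1.0, 0.007, -0.0], [-0.0, 0.001, -1.0]]
ft_force: [-3.8, 0.4, 5.8]
grip_width: 0.0165
gripper_force: 89.9
```

Contact: the force changed by about 8 N. I open the gripper and retreat.

Call:
jog_arm(plan="0 0 0 0 0 0 120;0 0 0 0 0 0 120;0 0 0 0 0 0 120;0 0 0 0 0 0 120;0 0 0 0 0 0 120;0 0 0 0 0 0 120;0 0 0 0 0 0 120")

```text
time_s: 11.27
position: [0.5617, -0.0138, 0.1296]
tool_rot: [[-0.007, 1.0, -0.0], [1.0, 0.007, -0.0], [-0.0, -0.0, -1.0]]
ft_force: [0.4, 0.4, 0.4]
grip_width: 0.0455
gripper_force: 0.0
```

Call:
jog_arm(plan="0 0 0 0 0 -1 120;0 0 0 0 0 -2 120;0 0 0 0 0 -3 120;0 0 0 0 0 -3 120;0 0 0 0 0 -3 120;0 0 0 0 0 -3 120;0 0 0 -2 0 0 120;0 0 0 -3 0 0 120;0 0 0 -3 0 0 120;0 0 0 -3 0 0 120")

```text
time_s: 12.1
position: [0.5623, -0.1248, 0.2808]
tool_rot: [[-0.008, 1.0, 0.001], [1.0, 0.008, -0.0], [-0.0, 0.001, -1.0]]
ft_force: [1.2, 0.0, -0.2]
grip_width: 0.0452
gripper_force: 0.0
```

Call:
jog_arm(plan="0 0 0 -3 0 0 120;0 0 0 -3 0 0 120;0 0 0 -3 0 0 120;0 0 0 -3 0 0 120;0 0 0 0 0 0 120;0 0 0 0 0 0 120")

```text
time_s: 12.6
position: [0.563, -0.2449, 0.2799]
tool_rot: [[-0.005, 1.0, -0.0], [1.0, 0.005, 0.0], [0.0, -0.0, -1.0]]
ft_force: [-0.4, 0.2, -0.9]
grip_width: 0.0454
gripper_force: 0.0
```

```bash
python3 -c "
from m import *
im=cam('scene');W=pts(im);X,Y,Z=np.moveaxis(W,-1,0); hsv=cv2.cvtColor(im['pixels'],cv2.COLOR_RGB2HSV)
bar=big((X>.5)&(X<.63)&(abs(Y+.015)<.07)&(Z>.135)&(Z<.18)&(hsv[...,1]>110)); print('bar',rect(W[bar]),np.percentile(Z[bar],[50,90]))
m=(X>.505)&(X<.65)&(abs(Y+.014)<.07)&(Z>.09)&(Z<.118)&(hsv[...,1]<75); A=W[m]
c=np.linalg.lstsq(np.c_[A[:,:2]-[.562,-.014],np.ones(len(A))],A[:,2],rcond=None)[0]; print('plate top z, slopes',np.round(c,4),len(A))
print(models.tip_of('scene','small_lid_bar'))
cv2.imwrite('pics/c6.png',cv2.resize(im['pixels'][100:340,130:450,::-1],(800,600)))"
```

```text
bar (array([564.2, -13.5]), array([17.3, 89.9]), 0.4, 457) [0.15827394 0.16024611]
plate top z, slopes [-0.0005  0.0005  0.1053] 3480
[{'at': [163.5, 301.6], 'confidence': 0.74}]
```

View pics/c6.png

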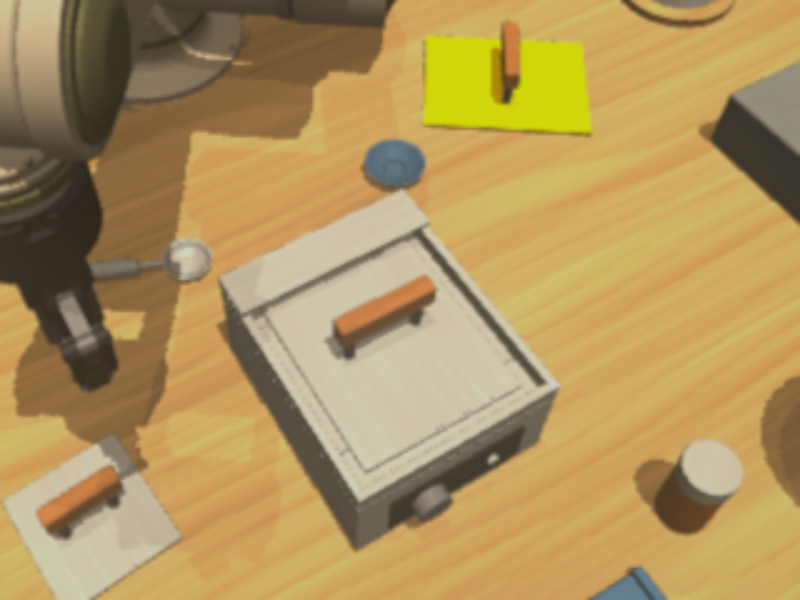

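The picture shows the lid flat in the recess with its bar at (385,310) and its edge under the lip. The plate top is at 0.105 with no slope and the bar is within 2 mm of centre. The small lid at (80,500) is untouched and the arm is clear.

```bash
python3 -c "
from rig import job
print(job.close_job())"
```

```text
the job is handed in; nothing more can be done
None
```

The long lid is home in the warmer, hooked under the lip and lying flat on the ledge with its bar within about 2 mm of centre; the small lid was not moved, and the job was handed in at about 12.7 s (no verdict was returned).

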